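# Mix the bead sample

## Robot

A 6-joint arm with a two-finger parallel gripper is mounted at the origin on the work surface. World frame = base frame: x ahead of the robot, y to its left, z up, the work surface at z = 0. Lengths are in m, angles in rad, forces in N, time in s.
With the tool pointing down it reaches from about 0.35 to 0.925 m from the base axis. Payload 6.4 kg.
Tool frame: the origin (TCP) lies at the very end of the fingers, on their centre line; the grasp point (between the pads) lies 19 mm behind it; z points along the fingers, y is the direction in which the jaws open and shut (so a half turn about z gives the same grasp; the last joint's range is limited). The gripper opens to 85 mm and grips with 20 to 120 N. Pads are 22 mm wide; open, the fingers measure 114 mm over their backs; the gripper's body (76 mm by 85 mm) begins 54 mm behind the grasp point. The pads swing forward as they close: fully open they stand 13 mm farther back than shut.
Start: joints at [-1.339, 0.245, 1.558, -0, 1.339, -0.174], TCP at [0.257, -0.597, 0.231] pointing down, gripper open.
Joint ranges: [-3.13, 3.13], [-1.02, 2.26], [0.13, 2.54], [-0.95, 4.09], [0.21, 2.88], [-2.74, 2.74]. Speed limits (rad/s): [2.57, 2.57, 3.14, 3.14, 3.14, 3.14].

## Interface

Orientations are given as [roll, pitch, yaw] about the fixed x, y, z axes, in that order (R = Rz(yaw) Ry(pitch) Rx(roll)).
In Python, from cell import status, vision, bot, models gives the robot as it stands. The module is installed in compiled form; this text tells all that it offers.
- The arm moves only by the tool carry_out, never from a script. Its argument "increments" is a list of rows, each a list of 5 numbers: the finger opening in mm, from 0 to 85.4, then the shift along the tool's x, y, z in units of 25 mm (1.0 is 25 mm), then the turn about the tool's z in degrees. A call has 1 to 5 rows; each row is the pose to reach, as a shift and turn from the pose commanded when the call began, along the tool's axes at that moment; what a row does not reach only later rows make up. A row lasts 1/12 s, in which the tool goes at most 41.7 mm and 7.16 degrees, less where a joint would pass 70% of its speed; a pose out of reach is approached as far as the arm can. A call with a gripper value outside its range is refused whole. The fingers move at their own pace and stop on an object; "force" is the grip in N (left out, the last holds). Time passes only in rows, so rows that repeat a pose let the fingers close. It gives the time, the measured TCP pose, the force and the opening at its end, in the units of the state.
- status.observe(): the state, without advancing time (a new reading comes with each control period).
- vision.read_camera(name): name is "scene" or "side" or "wrist"; returns the picture (420x560x3 uint8, red, green, blue); there is no depth.
- vision.calibration(name): a dict with "fx", "fy", "cx", "cy" (pixels), "origin" and "rotation" of the camera in the world. Camera axes: x right, y up, looking along -z (the intrinsics and any distortion apply to the point x, -y, -z); pixel columns grow to the right and rows downward; lengths in m; the calibration is good to about 2 mm. A picture is of the moment at which its call begins: read the wrist's pose just before it. calibration takes no time and is no camera call; for the wrist camera it gives the pose at the moment of the call.
- bot.hand_in(): hands the job in, once; it reports no verdict.
Trained networks look in the newest picture that a camera, given by its name, has taken for a name from the list of things; names that differ only in an ending like _2 or _b are one class to them, and where a whole thing is asked for, a point or a joint stands for the part that bears it (a point fixed in the world has none). Each returns a list of dicts, best first, with "score" (0 to 1); they miss things now and then, are a little off and sometimes report something else, mostly with a low value. They report only what shows in the picture. A call takes as long as a camera call. They do not tell look-alikes from the thing itself.
- models.search_frame(camera, label): "box" ([centre column, centre row, width, height] in pixels, round what is visible of it).
- models.masks_of(camera, label): "mask" (420x560 bool, what is visible of it) and "box" ([centre column, centre row, width, height] in pixels, round what is visible of it).
- models.spot_point(camera, label): "uv" ([column, row] in pixels: a listed point, or the origin of a listed thing).
The state is a dict: "clock": time; "joint_positions": joint angles; "qd": joint speeds; "joint_torque": joint torques, N m; "tcp_pos": TCP position; "tcp_rot": TCP orientation; "force": force on the tool from outside, world axes, zero at the start; "wrist_torque": the same for the moment, N m; "width": opening from 0.0 (shut) to 1.0 (fully open).
Only numpy, scipy, OpenCV 4.12 (cv2) and the standard library are available. Lean on these libraries where they do the work, as an engineer would, in place of code of your own. Each camera call takes 0.05 s, during which the arm holds its last target. There are 200 camera calls.

## Task

Lift the handle end of the bead box's sliding lid over the stop lip, slide the lid out of its grooves and lay it flat on the bench. Take the paddle from its leaning rest and stir the beads with its blade down at the bottom of the box, sweeping from the right end to the left end at least twice, until there is at least one blue bead clearly in the left half and one clearly in the right half, with every bead still in the box. Then lean the paddle back in its rest as it was; keep the fingers off the beads and leave the bottle, tube and tub alone.

Things in the scene. Friction and masses are not known exactly. Their poses are not given: they have to be found in the camera images.
- beadbox: White bead box, fixed; 150 (its x) x 170 (its y) x 68 mm high. Origin: centre of its underside, z up; at yaw 0 its x points away from the robot, its y to the robot's left. Inside 120 (x) by 150 (y) mm, floor 6 mm above the bench. The lid lies on ledges 48 mm high between side guides 140 mm apart. The -y end is closed; the lid slides out to +y.
- box_in (a point): Point at the centre of the bead box's inner floor, 6 mm above the bench; axes as the box. The box's halves, left (+y) and right (-y), meet here.
- box_lip (a point): Middle of the top edge of the blue stop lip across the box's +y end (54 mm above the bench, 82 mm from the box's centre). The lip stands 6 mm above the ledges and blocks the lid until its handle end is lifted: 7 to 10 mm if kept level, up to 15 mm if tipped.
- box_groove (a point): Lower edge of the +y end of one of two blue groove roofs (box frame x 66, y 0, z 64 mm; the other at x -66). They run from here to the -y end, over the lid's side edges (|x| above 58 mm), and leave the lid 11 mm of play above it. The lid is clear of them after 80 mm of sliding to +y and can then be lifted off.
- lid: Grey sliding lid, 134 (x) x 157 (y) x 5 mm, 60 to 130 g, loose. Origin: centre of its underside; at the start 48 mm above the bench with its axes along the box's. It carries a black upright handle fin near its +y end.
- lid_grip (a point): Where to grip the lid's fin: 24 mm above the lid's underside, 45 mm from its centre to +y. The fin is 12 mm thick (lid x), 44 mm long (lid y) and rises from 5 to 35 mm above the lid's underside.
- rest: Fixed grey paddle rest, base plate 165 (x) x 215 (y) x 8 mm. Origin: on the bench below where the blade's end stands; z up. The paddle leans in it 0.66 rad (38 deg) from vertical, top towards the rest's -x (roughly to the robot's left and away from it). Foot: a stop bar 14 mm high above the plate, its face at x +3 mm, and side guides at y +-24 mm, 10 mm high.
- rest_fork (a point): Point on the handle's centre line in the fork when the paddle is home, 120 mm up the paddle from its blade end (rest frame x -74, y 0, z 105 mm). The fork carries the handle from below; its prongs are 22 mm apart and end 4 mm above the handle's centre line. To take it out, draw it up along its handle 20 mm, lift it 15 mm square to the handle, clear of the prongs, then draw on; return it in reverse.
- rest_rail (a point): Middle of the rest's aluminium rail, 10 mm thick, along the rest's y (rest frame x -78, z 240 mm), on posts at y +-97 mm. It stands over the handle, in the way of a gripper that comes straight down: come tilted, along the handle.
- paddle: Stirring paddle, 207 mm long, 55 to 90 g, loose. Origin: centre of the blade's free end; z runs up the handle. White blade 26 (y) x 6 (x) mm, 47 mm long, then a straight black handle, 16 (x) x 14 (y) mm, to z 207 mm. Home in the rest its origin is at rest frame (0, 0, 10) mm, its y along the rest's y.
- paddle_grip (a point): Point on the handle's centre line 180 mm from the blade's end: a good place to grip, across the 14 mm width (the paddle's y).
- glue: White squeeze bottle with a conical nozzle, 52 mm wide, 130 mm high. Origin: centre of its underside. Leave alone.
- tube: Upright terracotta-coloured plastic tube, 38 mm wide, 70 mm high. Origin: centre of its underside. Leave alone.
- tub: Blue open tub, 68 mm wide, 45 mm high. Origin: centre of its underside. Leave alone.
- blue0: Blue plastic bead in the box: a short cylinder 22 mm across, 16 mm high, 12 g, loose. Origin: centre of its underside while it stands flat. All three blue beads start in the right (-y) half.
- blue1: Blue plastic bead in the box: a short cylinder 22 mm across, 16 mm high, 12 g, loose. Origin: centre of its underside while it stands flat. All three blue beads start in the right (-y) half.
- blue2: Blue plastic bead in the box: a short cylinder 22 mm across, 16 mm high, 12 g, loose. Origin: centre of its underside while it stands flat. All three blue beads start in the right (-y) half.
- orange0: Orange plastic bead in the box: a short cylinder 22 mm across, 16 mm high, 12 g, loose. Origin: centre of its underside while it stands flat. One of five.
- orange1: Orange plastic bead in the box: a short cylinder 22 mm across, 16 mm high, 12 g, loose. Origin: centre of its underside while it stands flat. One of five.
- orange2: Orange plastic bead in the box: a short cylinder 22 mm across, 16 mm high, 12 g, loose. Origin: centre of its underside while it stands flat. One of five.
- orange3: Orange plastic bead in the box: a short cylinder 22 mm across, 16 mm high, 12 g, loose. Origin: centre of its underside while it stands flat. One of five.
- orange4: Orange plastic bead in the box: a short cylinder 22 mm across, 16 mm high, 12 g, loose. Origin: centre of its underside while it stands flat. One of five.
There are look-alikes about, which are no part of the job. Of the things like the lid, leave any that is brown; of the rest the smaller one is meant.

How it is judged:
On the way, in this order (a step that is already met when the one before it is completed fails the run):
1. the lid has been slid out of the grooves (y of lid in the frame of beadbox above 0.085 m).
2. the lid lies flat on the bench, let go (height (world z) of lid below 0.01 m and angle between lid's own z axis and vertical below 0.1 rad and linear speed of lid below 0.03 m/s and contact force between the fingers and lid below 0.1 N), for 0.2 s.
3. the paddle's blade is down among the beads in the right half (y of paddle in the frame of box_in between -0.077 and -0.02 m and z of paddle in the frame of box_in below 0.016 m and x of paddle in the frame of box_in between -0.062 and 0.062 m and y of paddle in the frame of box_in below 0.077 m).
4. the blade has been swept to the left half (y of paddle in the frame of box_in between 0.02 and 0.077 m and z of paddle in the frame of box_in below 0.016 m and x of paddle in the frame of box_in between -0.062 and 0.062 m and y of paddle in the frame of box_in above -0.077 m).
5. back to the right half (all of step 3).
6. to the left half again (all of step 4).
At the end, for the whole second after the job is handed in: Lid flat and at rest on the bench; all beads at rest in the box, a blue one over 5 mm into the left half and another over 5 mm into the right half; paddle at rest, leaning 30 to 45 degrees, blade end in the foot (within 20 mm of home), handle in the fork (height (world z) of lid below 0.01 m and angle between lid's own z axis and vertical below 0.1 rad and linear speed of each of lid, paddle below 0.03 m/s and x of paddle in the frame of rest between -0.025 and 0.012 m and y of paddle in the frame of rest between -0.02 and 0.02 m and z of paddle in the frame of rest below 0.025 m and angle between paddle's own z axis and vertical between 0.52 and 0.8 rad and x of paddle_grip in the frame of rest below -0.08 m and y of paddle_grip in the frame of rest between -0.025 and 0.025 m and x of blue0 in the frame of box_in between -0.062 and 0.062 m and y of blue0 in the frame of box_in between -0.077 and 0.077 m and z of each of blue0, blue1, blue2, orange0, orange1, orange2, orange3, orange4 in the frame of box_in below 0.045 m and linear speed of each of blue0, blue1, blue2, orange0, orange1, orange2, orange3, orange4 below 0.05 m/s and x of blue1 in the frame of box_in between -0.062 and 0.062 m and y of blue1 in the frame of box_in between -0.077 and 0.077 m and x of blue2 in the frame of box_in between -0.062 and 0.062 m and y of blue2 in the frame of box_in between -0.077 and 0.077 m and x of orange0 in the frame of box_in between -0.062 and 0.062 m and y of orange0 in the frame of box_in between -0.077 and 0.077 m and x of orange1 in the frame of box_in between -0.062 and 0.062 m and y of orange1 in the frame of box_in between -0.077 and 0.077 m and x of orange2 in the frame of box_in between -0.062 and 0.062 m and y of orange2 in the frame of box_in between -0.077 and 0.077 m and x of orange3 in the frame of box_in between -0.062 and 0.062 m and y of orange3 in the frame of box_in between -0.077 and 0.077 m and x of orange4 in the frame of box_in between -0.062 and 0.062 m and y of orange4 in the frame of box_in between -0.077 and 0.077 m and y of any of blue0, blue1, blue2 in the frame of box_in above 0.005 m and y of any of blue0, blue1, blue2 in the frame of box_in below -0.005 m); the robot touches nothing.
It fails at once if a bystander (bottle, tube or tub) is moved more than 20 mm or tipped (distance of any of glue, tube, tub from where it was at the start of the episode above 0.02 m or angle between any of glue, tube, tub's own z axis and vertical above 0.4 rad).
It fails at once if the fingers press on a bead (contact force between the fingers and blue0 above 0.5 N or contact force between the fingers and blue1 above 0.5 N or contact force between the fingers and blue2 above 0.5 N or contact force between the fingers and orange0 above 0.5 N or contact force between the fingers and orange1 above 0.5 N or contact force between the fingers and orange2 above 0.5 N or contact force between the fingers and orange3 above 0.5 N or contact force between the fingers and orange4 above 0.5 N).
It also fails if it takes over 64 s, if anything falls off the work surface, if the arm or the gripper's body presses on something with over 40 N, if the wrist force passes 120 N, or if a joint passes its speed limit or range.

## Working session

There is one attempt and no reset: what is moved stays moved. The work goes in short steps, Python scripts to look and compute and a tool call to move; the robot and the scene stay as the last step left them, time stands still between calls to the robot, and variables do not carry over. Pictures are saved under pics/ and viewed, about 8 in all and at most 12, crops included, and the job is handed in when it is done.

Besides the shell and the picture viewer there is one more tool, called after "Call:" by a JSON object that holds its "api" and its "payload". carry_out: Moves the arm, as the interface text tells. Its arguments: {"type":"object","properties":{"increments":{"type":"array","items":{"type":"array","items":{"type":"number"}}},"force":{"type":"number"}},"required":["increments"]}

```bash
mkdir -p pics; cat > h.py <<'E'
import numpy as np, cv2
from cell import status, vision, bot, models
from scipy.spatial.transform import Rotation as Ro
def und(cal,uv): 
    return np.array([(uv[0]-cal['cx'])/cal['fx'],-(uv[1]-cal['cy'])/cal['fy'],-1.0])
def ray(cal,uv,z):
    R=np.array(cal['rotation']);o=np.array(cal['origin']);d=R@und(cal,uv)
    return o+d*(z-o[2])/d[2]
def proj(cal,p):
    R=np.array(cal['rotation']);o=np.array(cal['origin']);q=R.T@(np.array(p)-o)
    return np.array([cal['cx']+cal['fx']*q[0]/-q[2],cal['cy']-cal['fy']*q[1]/-q[2]])
def tri(c1,u1,c2,u2):
    A=[];b=[]
    M=np.zeros((3,3));v=np.zeros(3);os=[]
    for c,u in((c1,u1),(c2,u2)):
        d=np.array(c['rotation'])@und(c,u);d/=np.linalg.norm(d);P=np.eye(3)-np.outer(d,d);M+=P;v+=P@np.array(c['origin']);os.append((d,np.array(c['origin'])))
    x=np.linalg.solve(M,v)
    return x,max(np.linalg.norm(np.cross(d,x-o)) for d,o in os)
E
python3 - <<'E'
from h import *
print(status.observe())
im=[]
for n in('scene','side'):
    i=vision.read_camera(n);c=vision.calibration(n);print(n,{k:np.round(v,4).tolist() if k!='d' else v for k,v in c.items()})
    im.append(i); cv2.imwrite(f'pics/{n}0.png',i[:,:,::-1])
    for l in('beadbox','box_lip','box_groove','box_in','lid','lid_grip','rest','rest_fork','rest_rail','paddle','paddle_grip','glue','tube','tub'):
        print(l,[(np.round(d['uv']).tolist(),round(d['score'],2)) for d in models.spot_point(n,l)[:3]])
E
```

```text
{'clock': 0.0, 'joint_positions': array([-1.33910624e+00,  2.45800813e-01,  1.55905112e+00, -4.46299651e-05,
        1.33872968e+00, -1.74144520e-01]), 'qd': array([ 0.00063669, -0.00059948,  0.00018472,  0.00170367, -0.00147233,
       -0.00148857]), 'joint_torque': array([-7.14797243e-04, -4.29513717e+01, -3.26129115e+01, -1.46049260e-04,
        5.42108013e-03, -3.20156381e-07]), 'tcp_pos': array([ 0.25644343, -0.5966404 ,  0.23016888]), 'tcp_rot': array([-3.13962625e+00, -3.01862516e-04,  4.05844620e-01]), 'force': array([-0.65209871,  0.16340942, -0.26620373]), 'wrist_torque': array([ 0.05004347, -0.00584576, -0.0639344 ]), 'width': 0.998560535573811}
scene {'fx': 500.4239, 'fy': 500.4239, 'cx': 284.1439, 'cy': 204.6439, 'origin': [1.0575, -0.6936, 1.3431], 'rotation': [0.6834, -0.0018, 0.5419]}
beadbox [([273.0, 248.0], 0.72)]
box_lip [([285.0, 220.0], 0.69)]
box_groove []
box_in []
lid [([252.0, 163.0], 0.86), ([271.0, 241.0], 0.83), ([316.0, 137.0], 0.7)]
lid_grip [([282.0, 225.0], 0.84), ([316.0, 146.0], 0.75), ([240.0, 169.0], 0.71)]
rest [([196.0, 323.0], 0.85)]
rest_fork 
[... 383 characters left out ...]
64, 0.9075], 'rotation': [0.9671, 0.0214, -2.5541]}
beadbox [([290.0, 241.0], 0.79)]
box_lip [([278.0, 242.0], 0.74)]
box_groove [([273.0, 223.0], 0.59), ([289.0, 241.0], 0.27)]
box_in []
lid [([220.0, 361.0], 0.93), ([286.0, 230.0], 0.86), ([310.0, 316.0], 0.71)]
lid_grip [([223.0, 338.0], 0.88), ([325.0, 299.0], 0.6), ([280.0, 228.0], 0.58)]
rest []
rest_fork [([334.0, 182.0], 0.84)]
rest_rail [([340.0, 154.0], 0.77), ([282.0, 226.0], 0.29), ([278.0, 239.0], 0.22)]
paddle [([329.0, 179.0], 0.71), ([348.0, 198.0], 0.43)]
paddle_grip [([243.0, 224.0], 0.59), ([327.0, 181.0], 0.5)]
glue [([244.0, 226.0], 0.69)]
tube [([245.0, 226.0], 0.58), ([269.0, 202.0], 0.43)]
tub [([290.0, 190.0], 0.52)]
```

View pics/scene0.png

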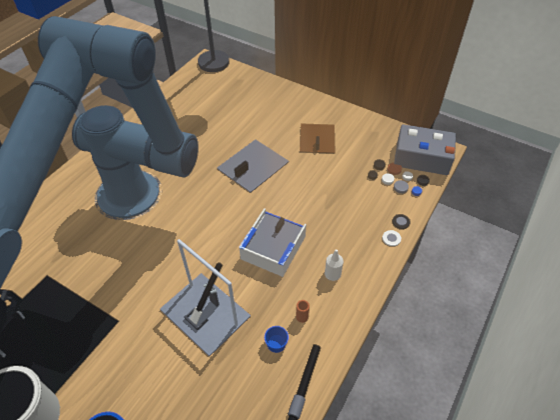

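View pics/side0.png

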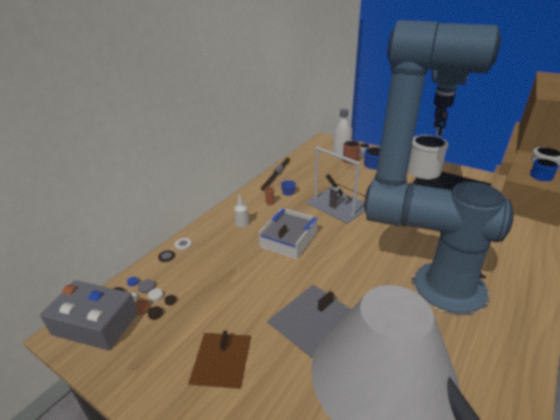

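```bash
sed -i "s/np.array(cal\['rotation'\])/Ro.from_euler('xyz',cal['rotation']).as_matrix()/;s/np.array(c\['rotation'\])/Ro.from_euler('xyz',c['rotation']).as_matrix()/" h.py
python3 - <<'E'
from h import *
s=cv2.imread('pics/scene0.png');d=cv2.imread('pics/side0.png')
a=cv2.resize(s[200:360,150:350],None,fx=4,fy=4,interpolation=cv2.INTER_CUBIC)[:,:]
cv2.imwrite('pics/c0.png',cv2.resize(a,(800,640))[:600])
c=vision.calibration('scene');e=vision.calibration('side')
print('base',proj(c,[0,0,0]),proj(e,[0,0,0]))
for n,u,v in(('grip',(282,225),(280,228)),('lip',(285,220),(278,242)),('fork',(207,289),(334,182)),('rail',(205,258),(340,154)),('pgrip',(215,270),(327,181)),('beadbox',(273,248),(290,241))):
    print(n,tri(c,u,e,v))
for n,u,z in(('lidgrip',(282,225),.072),('lip',(285,220),.054),('rest',(196,323),0),('fork',(207,289),.105),('rail',(205,258),.24),('pgrip',(215,270),.152),('tube',(302,318),0),('glue',(333,277),0),('tub',(277,345),0),('biglid',(253,166),0),('box',(273,248),0)):
    print(n,ray(c,u,z).round(3))
E
```

```text
base [127.59639324 194.35096227] [448.54284338 285.95381761]
grip (array([0.5626324 , 0.11519286, 0.07678421]), np.float64(0.002339941550622597))
lip (array([0.54750051, 0.15502106, 0.04773675]), np.float64(0.004376230749239858))
fork (array([ 0.51719954, -0.20629087,  0.11666365]), np.float64(0.0005371790104022393))
rail (array([ 0.50466492, -0.19134931,  0.24626903]), np.float64(0.010630075290909724))
pgrip (array([ 0.51769678, -0.15617313,  0.14664025]), np.float64(0.005132314711558427))
beadbox (array([ 0.55184527,  0.07244866, -0.00633423]), np.float64(0.004350926585219551))
lidgrip [0.563 0.12  0.072]
lip [0.554 0.153 0.054]
rest [ 0.505 -0.267  0.   ]
fork [ 0.512 -0.202  0.105]
rail [ 0.512 -0.184  0.24 ]
pgrip [ 0.515 -0.161  0.152]
tube [ 0.76  -0.094  0.   ]
glue [0.774 0.075 0.   ]
tub [ 0.741 -0.203  0.   ]
biglid [0.302 0.343 0.   ]
box [0.558 0.071 0.   ]
```

View pics/c0.png

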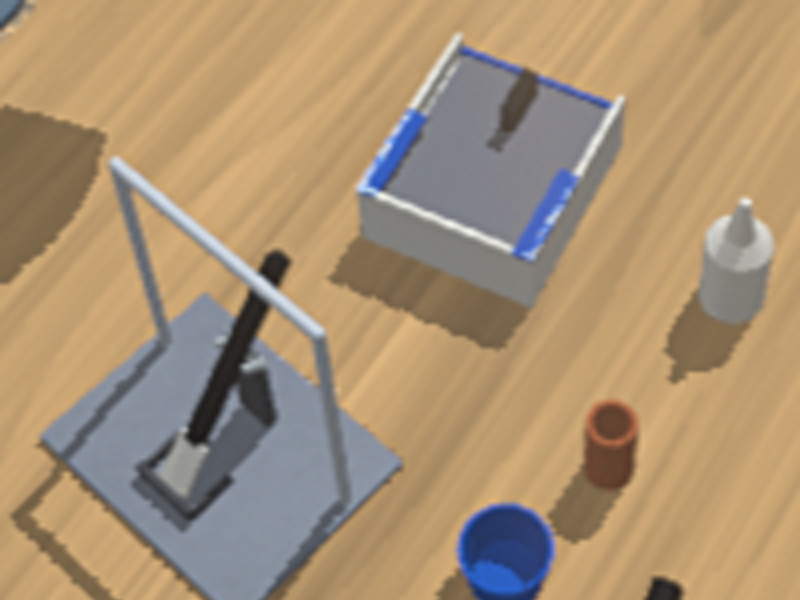

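Call:
{"api": "carry_out", "payload": {"increments": [[85, 0, 0, -0.9, -7], [85, 0, 0, -1.8, -14], [85, 0, 0, -2.7, -21], [85, 0, 0, -3.6, -28], [85, 0, 0, -4.4, -35]]}}

```text
clock: 1.92
tcp_pos: [0.2566, -0.5973, 0.343]
tcp_rot: [3.141, 0.001, 1.023]
force: [1.0, -0.1, 0.3]
width: 0.993
```

Call:
{"api": "carry_out", "payload": {"increments": [[85, 1.57, -0.18, 0, -7], [85, 3.14, -0.36, 0, -14], [85, 4.7, -0.53, 0, -21], [85, 6.3, -0.7, 0, -28], [85, 7.8, -0.9, 0, -31.8]]}}

```text
clock: 2.33
tcp_pos: [0.3406, -0.4177, 0.3414]
tcp_rot: [3.141, 0.0, 1.577]
force: [-0.1, -0.7, -0.1]
width: 1.0
```

Call:
{"api": "carry_out", "payload": {"increments": [[85, 1.43, 0.65, 0, 0], [85, 2.9, 1.3, 0, 0], [85, 4.3, 1.95, 0, 0], [85, 5.7, 2.6, 0, 0], [85, 7.2, 3.26, 0, 0]]}}

```text
clock: 2.75
tcp_pos: [0.4218, -0.2379, 0.3415]
tcp_rot: [3.141, 0.001, 1.571]
force: [1.0, 0.1, 0.2]
width: 0.996
```

Call:
{"api": "carry_out", "payload": {"increments": [[85, 1.43, 0.65, 0, 0], [85, 2.9, 1.3, 0, 0], [85, 4.3, 1.95, 0, 0], [85, 5.7, 2.6, 0, 0], [85, 7.2, 3.26, 0, 0]]}}

```text
clock: 3.17
tcp_pos: [0.5032, -0.0577, 0.3416]
tcp_rot: [3.141, 0.001, 1.571]
force: [1.4, -0.9, 0.8]
width: 0.994
```

Call:
{"api": "carry_out", "payload": {"increments": [[85, 1.43, 0.65, 0, 0], [85, 2.9, 1.3, 0, 0], [85, 4, 1.9, 0, 0], [85, 4, 1.9, 0, 0]]}}

```text
clock: 3.5
tcp_pos: [0.5513, 0.045, 0.3411]
tcp_rot: [3.141, -0.002, 1.577]
force: [0.6, 0.1, 0.6]
width: 0.994
```

```bash
python3 - <<'E'
from h import *
c=vision.calibration('wrist');i=vision.read_camera('wrist');cv2.imwrite('pics/w1.png',i[:,:,::-1])
print(c)
for l,z in(('lid_grip',.072),('box_lip',.054),('beadbox',0),('lid',.048)):
    print(l,[(np.round(d['uv']).tolist(),round(d['score'],2),ray(c,d['uv'],z).round(4)) for d in models.spot_point('wrist',l)[:2]])
np.save('c1.npy',c)
E
```

```text
{'fx': 317.1582763074494, 'fy': 317.1582763074494, 'cx': 274.95934881170535, 'cy': 208.90082637188434, 'origin': array([0.55080597, 0.11338723, 0.48435983]), 'rotation': array([-0.27384236, -0.001161  ,  0.0064487 ])}
lid_grip [([277.0, 121.0], 0.73, array([0.5541, 0.1121, 0.072 ]))]
box_lip [([273.0, 89.0], 0.64, array([0.5484, 0.1512, 0.054 ])), ([245.0, 352.0], 0.49, array([ 0.5059, -0.2471,  0.054 ]))]
beadbox [([282.0, 153.0], 0.67, array([0.5617, 0.0653, 0.    ]))]
lid [([282.0, 150.0], 0.76, array([0.561 , 0.0733, 0.048 ]))]
```

View pics/w1.png

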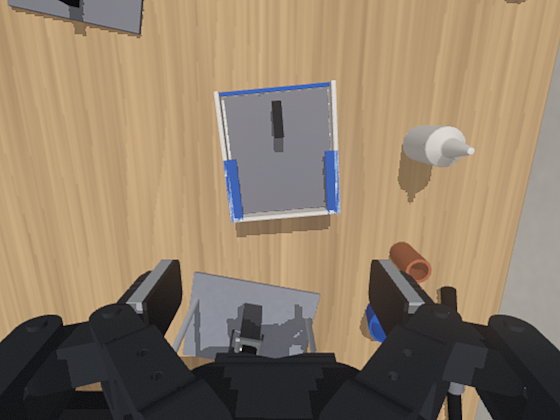

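```bash
python3 - <<'E'
from h import *
c=np.load('c1.npy',allow_pickle=True).item()
i=cv2.imread('pics/w1.png').astype(int)
for n,u in(('NL',(216,93)),('NR',(334,82)),('SL',(233,221)),('SR',(340,212))): print(n,ray(c,u,.068).round(4))
m=(i[:,:,0]>150)&(i[:,:,2]<110)
m[:75]=0;m[230:]=0;m[:,:200]=0;m[:,350:]=0
lab=cv2.connectedComponentsWithStats(m.astype(np.uint8))
for k in range(1,lab[0]):
    if lab[2][k][4]>30:
        v,u=np.nonzero(lab[1]==k); z=.054 if lab[3][k][1]<110 else .066
        P=np.array([ray(c,(a,b),z)[:2] for a,b in zip(u,v)]); 
        w=np.linalg.svd(P-P.mean(0),full_matrices=False)[2][0]; print(len(u),P.mean(0).round(4),np.degrees(np.arctan2(w[1],w[0])),P.min(0),P.max(0))
m=(i.sum(2)<110);m[:90]=0;m[145:]=0;m[:,:260]=0;m[:,300:]=0
v,u=np.nonzero(m);print(u.min(),u.max(),v.min(),v.max())
for vv in range(v.min(),v.max()+1,6): print(vv,u[v==vv].min(),u[v==vv].max())
for d in np.load('c1.npy',allow_pickle=True).item(),: pass
E
```

```text
NL [0.4782 0.1448 0.068 ]
NR [0.6234 0.1585 0.068 ]
SL [ 0.4943 -0.0212  0.068 ]
SR [ 0.641  -0.0074  0.068 ]
428 [0.5508 0.1512] -174.55508730643066 [0.48075939 0.14231165] [0.61967784 0.15995452]
588 [0.6264 0.0345] -83.1960724421718 [ 0.61677291 -0.00667195] [0.63777081 0.0747453 ]
606 [0.4961 0.0263] -82.82133937891172 [ 0.48441831 -0.01748951] [0.50670805 0.0635468 ]Traceback (most recent call last):
  File "<stdin>", line 14, in <module>
    return umr_minimum(a, axis, None, out, keepdims, initial, where)
ValueError: zero-size array to reduction operation minimum which has no identity
```

Call:
{"api": "carry_out", "payload": {"increments": [[55, 0.9, 0.05, 1.2, -3], [55, 1.8, 0.1, 2.6, -5.5], [55, 2.72, 0.15, 4, -5.5], [55, 2.72, 0.15, 5.6, -5.5], [55, 2.72, 0.15, 7.2, -5.5]]}}

```text
clock: 4.17
tcp_pos: [0.5539, 0.1084, 0.1605]
tcp_rot: [3.14, 0.0, 1.668]
force: [0.8, -0.2, -0.5]
width: 0.647
```

```bash
python3 - <<'E'
from h import *
c=vision.calibration('wrist');i=vision.read_camera('wrist');cv2.imwrite('pics/w2.png',i[:,:,::-1])
s=status.observe();print(s['tcp_pos'],s['tcp_rot'])
for l,z in(('lid_grip',.072),('box_lip',.054)):
    print(l,[(np.round(d['uv']).tolist(),round(d['score'],2),ray(c,d['uv'],z).round(4)) for d in models.spot_point('wrist',l)[:2]])
M=models.masks_of('wrist','lid_grip')
print([(m['box'],m['score']) for m in M])
ii=i.astype(int)
d=(ii.sum(2)<130); d[300:]=0
l=cv2.connectedComponentsWithStats(d.astype(np.uint8))
for k in range(1,l[0]):
    if l[2][k][4]>150:
        print(l[2][k],ray(c,l[3][k],.075)[:2])
E
```

```text
[0.54806522 0.10782123 0.15088942] [-3.12731355e+00 -1.32695512e-03  1.66642246e+00]
lid_grip [([274.0, 206.0], 0.81, array([0.5531, 0.1139, 0.072 ]))]
box_lip [([277.0, 154.0], 0.84, array([0.5519, 0.151 , 0.054 ]))]
[([275.8, 245.7, 169.5, 172.7], 0.61), ([36.6, 19.2, 73.3, 37.7], 0.59)]
[199 252  19  48 423] [0.50722342 0.04267515]
```

View pics/w2.png

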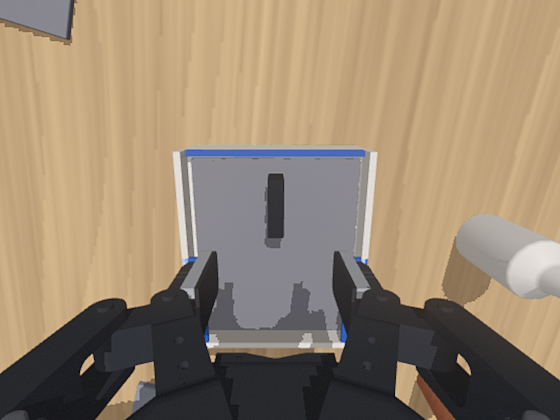

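Call:
{"api": "carry_out", "payload": {"increments": [[55, 0, 0, 1.4, 0], [55, 0, 0, 2.5, 0], [55, 0, 0, 3.0, 0], [55, 0, 0, 3.0, 0]]}}

```text
clock: 4.7
tcp_pos: [0.5537, 0.108, 0.0861]
tcp_rot: [-3.14, -0.0, 1.667]
force: [0.1, 0.2, 0.1]
width: 0.646
```

```bash
python3 - <<'E'
from h import *
s=status.observe();print(s['tcp_pos'],s['tcp_rot'],s['joint_positions'],s['width'])
E
```

```text
[0.55368025 0.10802981 0.08612934] [-3.14022354e+00 -1.31473238e-04  1.66668620e+00] [-8.25563440e-03  2.25948264e-01  1.86968700e+00 -1.33575628e-05
  1.04733276e+00 -1.04138912e-01] 0.6464691403749944
```

Call:
{"api": "carry_out", "payload": {"increments": [[55, 0.23, 0, 0.5, 0], [55, 0.23, 0, 1.16, 0], [55, 0.23, 0, 1.16, 0]]}}

```text
clock: 4.95
tcp_pos: [0.5531, 0.1146, 0.0569]
tcp_rot: [-3.141, -0.0, 1.668]
force: [-0.3, 0.3, -0.2]
width: 0.645
```

Call:
{"api": "carry_out", "payload": {"increments": [[0, 0, 0, 0, 0], [0, 0, 0, 0, 0], [0, 0, 0, 0, 0], [0, 0, 0, 0, 0], [0, 0, 0, 0, 0]], "force": 90}}

```text
clock: 5.37
tcp_pos: [0.5547, 0.1144, 0.0591]
tcp_rot: [3.138, 0.0, 1.668]
force: [-1.1, -0.2, 6.4]
width: 0.118
```

Call:
{"api": "carry_out", "payload": {"increments": [[0, 0, 0, -0.1, 0], [0, 0, 0, -0.2, 0], [0, 0, 0, -0.3, 0], [0, 0, 0, -0.36, 0], [0, 0, 0, -0.36, 0]]}}

```text
clock: 5.78
tcp_pos: [0.5533, 0.1144, 0.0665]
tcp_rot: [3.141, -0.0, 1.668]
force: [0.8, 0.2, -1.3]
width: 0.12
```

Call:
{"api": "carry_out", "payload": {"increments": [[0, 0.15, 0, 0, 0], [0, 0.3, 0, 0, 0], [0, 0.6, 0, 0, 0], [0, 0.9, 0, 0, 0], [0, 1.2, 0, 0, 0]]}}

```text
clock: 6.2
tcp_pos: [0.5501, 0.1452, 0.0661]
tcp_rot: [-3.141, -0.0, 1.668]
force: [-1.1, -0.2, -0.5]
width: 0.122
```

Call:
{"api": "carry_out", "payload": {"increments": [[0, 0.7, 0, 0, 0], [0, 1.4, 0, 0, 0], [0, 2.1, 0, 0, 0], [0, 2.8, 0, 0, 0], [0, 3.4, 0, 0, 0]]}}

```text
clock: 6.62
tcp_pos: [0.5417, 0.2306, 0.0662]
tcp_rot: [-3.142, -0.0, 1.669]
force: [1.0, -1.2, -0.7]
width: 0.123
```

```bash
python3 - <<'E'
from h import *
i=vision.read_camera('side');cv2.imwrite('pics/s3.png',cv2.resize(i[150:400,150:420],None,fx=2,fy=2)[:,:,::-1])
c=vision.calibration('scene')
print('brown',ray(c,(317,138),0),ray(c,(300,150),0),ray(c,(333,153),0),'big',ray(c,(288,160),0),ray(c,(255,190),0),ray(c,(218,165),0))
E
```

```text
brown [0.43250968 0.59659568 0.        ] [0.4089056  0.50525315 0.        ] [0.52366154 0.5558714  0.        ] big [0.39691908 0.43626831 0.        ] [0.37246719 0.24865834 0.        ] [0.18849271 0.28023449 0.        ]
```

View pics/s3.png

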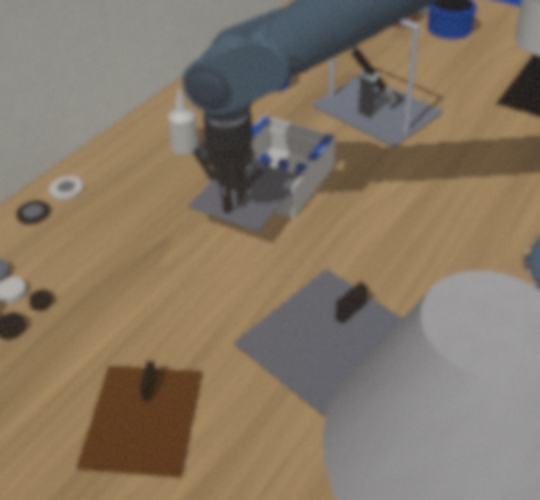

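Call:
{"api": "carry_out", "payload": {"increments": [[0, 0.2, 0, -0.5, 0], [0, 0.8, 0, -1.0, 0], [0, 1.8, 0, -1.0, 0], [0, 2.9, 0, -1.0, 0], [0, 4.2, 0, -1.0, 0]]}}

```text
clock: 7.08
tcp_pos: [0.5326, 0.3337, 0.0928]
tcp_rot: [3.14, 0.0, 1.666]
force: [0.7, 0.2, -2.1]
width: 0.119
```

Call:
{"api": "carry_out", "payload": {"increments": [[0, 0, 0, 0.8, 0], [0, 0, 0, 1.6, 0], [0, 0, 0, 2.3, 0], [0, 0, 0, 2.8, 0], [0, 0, 0, 2.8, 0]]}}

```text
clock: 7.5
tcp_pos: [0.5302, 0.3324, 0.0188]
tcp_rot: [-3.137, 0.002, 1.667]
force: [-0.3, 0.8, -2.0]
width: 0.123
```

Call:
{"api": "carry_out", "payload": {"increments": [[0, 0, 0, 0.1, 0], [0, 0, 0, 0.2, 0], [0, 0, 0, 0.28, 0], [0, 0, 0, 0.34, 0], [0, 0, 0, 0.34, 0]]}}

```text
clock: 7.92
tcp_pos: [0.5323, 0.3333, 0.0132]
tcp_rot: [3.141, -0.0, 1.668]
force: [-0.5, -0.2, -1.6]
width: 0.119
```

Call:
{"api": "carry_out", "payload": {"increments": [[0, 0, 0, 0.06, 0], [0, 0, 0, 0.12, 0], [0, 0, 0, 0.16, 0], [0, 0, 0, 0.16, 0]]}}

```text
clock: 8.25
tcp_pos: [0.5326, 0.3335, 0.0111]
tcp_rot: [3.141, 0.0, 1.668]
force: [-4.1, -3.4, 13.0]
width: 0.121
```

Call:
{"api": "carry_out", "payload": {"increments": [[30, 0, 0, 0, 0], [30, 0, 0, 0, 0], [30, 0, 0, 0, 0], [30, 0, 0, -1, 0], [30, 0, 0, -2, 0]]}}

```text
clock: 8.67
tcp_pos: [0.5303, 0.3326, 0.0571]
tcp_rot: [-3.137, 0.001, 1.668]
force: [-0.2, -0.1, 0.2]
width: 0.349
```

Call:
{"api": "carry_out", "payload": {"increments": [[30, 0, 0, -1.6, 0], [30, 0, 0, -3.2, 0], [30, 0, 0, -4.8, 0], [30, 0, 0, -6.4, 0], [30, 0, 0, -7.2, 0]]}}

```text
clock: 9.08
tcp_pos: [0.5339, 0.3341, 0.245]
tcp_rot: [3.134, -0.002, 1.668]
force: [1.1, 0.3, 1.4]
width: 0.352
```

```bash
python3 - <<'E'
from h import *
i=vision.read_camera('side')
s=vision.read_camera('scene')
cv2.imwrite('pics/s4.png',np.hstack([cv2.resize(i[170:320,220:420],(400,300)),cv2.resize(s[120:270,180:380],(400,300))])[:,:,::-1])
cs=vision.calibration('scene');cd=vision.calibration('side')
P={}
for l,z in(('rest_fork',.105),('rest_rail',.24),('paddle_grip',.152),('rest',0)):
    a=models.spot_point('scene',l)[:1];b=models.spot_point('side',l)[:1]
    print(l,[(d['uv'].round() if hasattr(d['uv'],'round') else d['uv'],ray(cs,d['uv'],z).round(3)) for d in a],[(d['uv'],ray(cd,d['uv'],z).round(3)) for d in b])
E
```

```text
rest_fork [([206.2, 291.4], array([ 0.514, -0.209,  0.105]))] [([334.1, 185.9], array([ 0.512, -0.197,  0.105]))]
rest_rail [([203.5, 261.7], array([ 0.515, -0.195,  0.24 ]))] [([338.7, 156.7], array([ 0.497, -0.189,  0.24 ]))]
paddle_grip [([214.5, 273.2], array([ 0.52 , -0.17 ,  0.152]))] [([327.8, 177.8], array([ 0.526, -0.167,  0.152]))]
rest [([195.8, 322.8], array([ 0.504, -0.267,  0.   ]))] [([343.0, 199.6], array([ 0.504, -0.276,  0.   ]))]
```

View pics/s4.png

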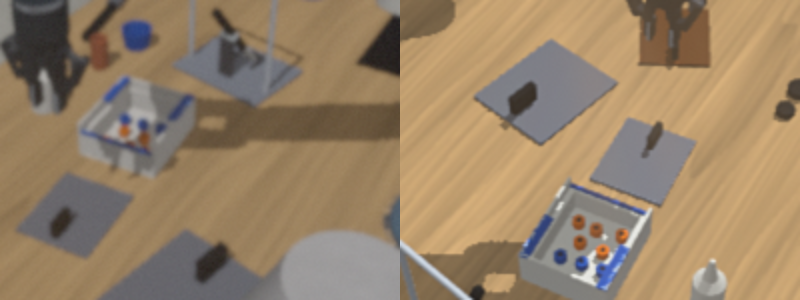

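Call:
{"api": "carry_out", "payload": {"increments": [[30, -1.3, -0.2, -0.9, 0], [30, -2.7, -0.4, -1.8, 0], [30, -4.2, -0.6, -2.7, 0], [30, -5.7, -0.8, -3.6, 0], [30, -7.2, -1.0, -4.5, 0]]}}

```text
clock: 10.0
tcp_pos: [0.5242, 0.1566, 0.3479]
tcp_rot: [-3.141, 0.0, 1.668]
force: [0.3, -0.1, 0.3]
width: 0.353
```

Call:
{"api": "carry_out", "payload": {"increments": [[30, -1.5, -0.2, 0, 0], [30, -3, -0.4, 0, 0], [30, -4.5, -0.6, 0, 0], [30, -6, -0.8, 0, 0], [30, -7.2, -1.0, 0, 0]]}}

```text
clock: 10.42
tcp_pos: [0.5168, -0.0259, 0.347]
tcp_rot: [-3.141, 0.0, 1.667]
force: [0.2, -0.8, 0.2]
width: 0.35
```

Call:
{"api": "carry_out", "payload": {"increments": [[30, -1.4, -0.2, 0, 6], [30, -2.8, -0.4, 0, 12], [30, -2.8, -0.4, 0, 15.5], [30, -2.8, -0.4, 0, 15.5], [30, -2.8, -0.4, 0, 15.5]]}}

```text
clock: 10.83
tcp_pos: [0.514, -0.0943, 0.347]
tcp_rot: [-3.141, -0.001, 1.398]
force: [-0.2, 0.5, -0.2]
width: 0.348
```

```bash
python3 - <<'E'
from h import *
s=status.observe();print(s['tcp_pos'],s['tcp_rot'],s['width'])
c=vision.calibration('wrist');i=vision.read_camera('wrist');cv2.imwrite('pics/w5.png',i[:,:,::-1])
np.save('c5.npy',c)
print(c['origin'],c['rotation'])
for l,z in(('rest_fork',.105),('rest_rail',.24),('paddle_grip',.152),('rest',0),('paddle',.01)):
    print(l,[(d['uv'],round(d['score'],2),ray(c,d['uv'],z).round(3)) for d in models.spot_point('wrist',l)[:2]])
E
```

```text
[ 0.51397638 -0.09427184  0.34702477] [-3.14063175e+00 -5.02269332e-04  1.39821038e+00] 0.3475759638984624
[ 0.52593286 -0.02679233  0.49019283] [-2.74770866e-01  1.49555638e-04 -1.72710879e-01]
rest_fork [([292.6, 258.3], 0.76, array([ 0.519, -0.204,  0.105]))]
rest_rail [([296.8, 317.1], 0.82, array([ 0.516, -0.2  ,  0.24 ]))]
paddle_grip [([290.3, 245.8], 0.76, array([ 0.519, -0.167,  0.152])), ([294.1, 317.0], 0.58, array([ 0.509, -0.26 ,  0.152]))]
rest [([287.0, 271.2], 0.75, array([ 0.503, -0.275,  0.   ]))]
paddle [([285.6, 271.7], 0.71, array([ 0.501, -0.27 ,  0.01 ])), ([288.3, 42.3], 0.28, array([0.561, 0.07 , 0.01 ]))]
```

View pics/w5.png

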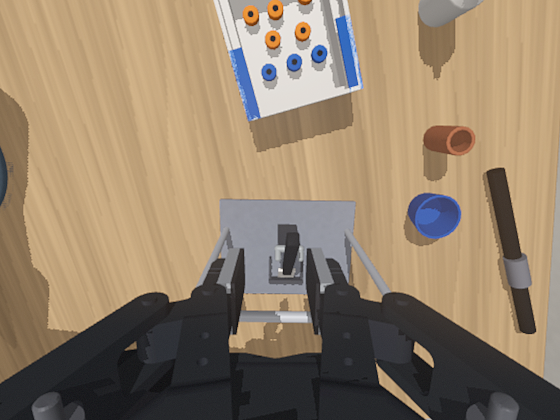

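```bash
python3 - <<'E'
from h import *
c=np.load('c5.npy',allow_pickle=True).item()
a=ray(c,(220,200),.008);b=ray(c,(355,201),.008);print('plate',a,b,np.hypot(*(b-a)[:2]),np.degrees(np.arctan2((b-a)[1],(b-a)[0])),(a+b)/2)
for u in((246,317),(310,317)): print('rail',ray(c,u,.24))
for u in((293,234),(293,241),(285.5,234),(300,234)): print('top',ray(c,u,.175))
B=np.array([.559,.069]);t=.096;X=np.array([np.cos(t),np.sin(t)]);Y=np.array([-X[1],X[0]])
for n,u in zip('bbbooooo',((269,72),(294,62),(319,53),(273,39),(303,31),(251,14),(276,9),(303,0))):
    p=ray(c,u,.022)[:2];print(n,p.round(3),((p-B)@X).round(3),((p-B)@Y).round(3))
E
```

```text
plate [ 0.42013809 -0.13161143  0.008     ] [ 0.62839384 -0.16957461  0.008     ] 0.21168765327760217 -10.331076829227007 [ 0.52426596 -0.15059302  0.008     ]
rail [ 0.47040598 -0.19207744  0.24      ]
rail [ 0.52757378 -0.20204423  0.24      ]
top [ 0.52465301 -0.1447193   0.175     ]
top [ 0.52341449 -0.15252894  0.175     ]
top [ 0.51685017 -0.14335854  0.175     ]
top [ 0.53193562 -0.14598932  0.175     ]
b [0.529 0.036] -0.033 -0.03
b [0.564 0.043] 0.003 -0.027
b [0.599 0.048] 0.038 -0.025
o [0.541 0.075] -0.017 0.008
o [0.582 0.078] 0.024 0.007
o [0.518 0.109] -0.037 0.044
o [0.551 0.109] -0.004 0.041
o [0.587 0.114] 0.032 0.042
```

Call:
{"api": "carry_out", "payload": {"increments": [[50, -1.0, 0.4, 0.5, 0.4], [50, -2.0, 0.83, 1.5, 0.4], [50, -2.0, 0.83, 3.0, 0.4], [50, -2.0, 0.83, 4.5, 0.4], [50, -2.0, 0.83, 5.3, 0.4]]}}

```text
clock: 11.55
tcp_pos: [0.524, -0.146, 0.2103]
tcp_rot: [-3.136, -0.002, 1.391]
force: [-0.7, 0.8, -0.4]
width: 0.586
```

Call:
{"api": "carry_out", "payload": {"increments": [[50, 0, 0, 0, 0], [50, 0, 0, 0, 0]]}}

```text
clock: 11.72
tcp_pos: [0.5256, -0.1465, 0.2145]
tcp_rot: [-3.14, -0.001, 1.391]
force: [0.4, 0.2, 0.1]
width: 0.588
```

```bash
python3 - <<'E'
from h import *
s=status.observe();print(s['tcp_pos'],s['tcp_rot'],s['width'])
c=vision.calibration('wrist');i=vision.read_camera('wrist');cv2.imwrite('pics/w6.png',i[:,:,::-1])
np.save('c6.npy',c)
for l,z in(('rest_fork',.105),('paddle_grip',.152)):
    print(l,[(d['uv'],round(d['score'],2),ray(c,d['uv'],z).round(4)) for d in models.spot_point('wrist',l)[:2]])
e=np.array([.179,.984]);f=np.array([.984,-.179])
print((s['tcp_pos'][:2]-[.5025,-.275])@e,(s['tcp_pos'][:2]-[.5025,-.275])@f)
E
```

```text
[ 0.52563149 -0.14646511  0.21451055] [-3.13970443e+00 -6.40252722e-04  1.39102568e+00] 0.5877614897408722
rest_fork [([279.3, 268.4], 0.79, array([ 0.5192, -0.203 ,  0.105 ]))]
paddle_grip [([272.7, 250.9], 0.67, array([ 0.5206, -0.1659,  0.152 ]))]
0.13061886489659116 -0.000246361840220926
```

View pics/w6.png

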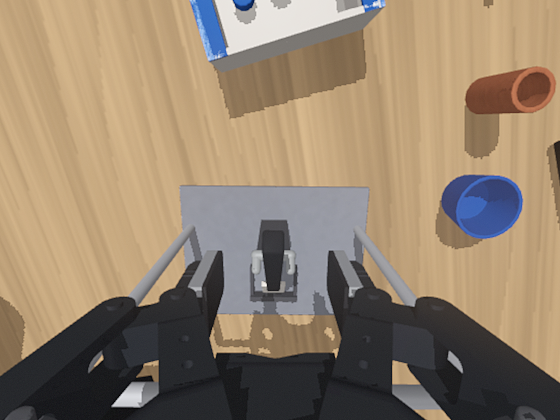

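Call:
{"api": "carry_out", "payload": {"increments": [[50, 0, -0.03, 1.0, 0], [50, 0, -0.03, 2.0, 0], [50, 0, -0.03, 2.82, 0], [50, -0.1, -0.03, 2.82, 0], [50, -0.16, -0.03, 2.82, 0]]}}

```text
clock: 12.28
tcp_pos: [0.5249, -0.1511, 0.1456]
tcp_rot: [3.141, 0.0, 1.391]
force: [-0.4, -0.5, 1.0]
width: 0.586
```

Call:
{"api": "carry_out", "payload": {"increments": [[50, 0, 0, 0, 0], [50, 0, 0, 0, 0]]}}

```text
clock: 12.45
tcp_pos: [0.526, -0.1518, 0.1473]
tcp_rot: [3.137, 0.001, 1.39]
force: [0.2, 0.1, 0.4]
width: 0.587
```

Call:
{"api": "carry_out", "payload": {"increments": [[0, 0, 0, 0, 0], [0, 0, 0, 0, 0], [0, 0, 0, 0, 0], [0, 0, 0, 0, 0], [0, 0, 0, 0, 0]], "force": 100}}

```text
clock: 12.87
tcp_pos: [0.5248, -0.1509, 0.1453]
tcp_rot: [3.141, 0.0, 1.39]
force: [-0.6, 1.0, 4.5]
width: 0.143
```

Call:
{"api": "carry_out", "payload": {"increments": [[0, 0.1, 0, -0.15, 0], [0, 0.2, 0, -0.26, 0], [0, 0.3, 0, -0.4, 0], [0, 0.49, 0, -0.63, 0], [0, 0.49, 0, -0.63, 0]]}}

```text
clock: 13.28
tcp_pos: [0.5273, -0.1383, 0.1616]
tcp_rot: [3.14, 0.0, 1.391]
force: [0.4, -0.8, 1.5]
width: 0.144
```

Call:
{"api": "carry_out", "payload": {"increments": [[0, 0.25, 0, -0.32, 0], [0, 0.49, 0, -0.63, 0], [0, 0.3, 0, -0.78, 0], [0, 0.05, 0, -0.98, 0], [0, -0.08, 0, -1.1, 0]]}}

```text
clock: 13.7
tcp_pos: [0.5264, -0.1412, 0.1886]
tcp_rot: [3.141, -0.0, 1.39]
force: [0.3, 0.2, -1.0]
width: 0.139
```

Call:
{"api": "carry_out", "payload": {"increments": [[0, 0.4, 0, -0.6, 0], [0, 0.8, 0, -1.5, 0], [0, 1.0, 0, -3.0, 0], [0, 1.0, 0, -4.0, 0], [0, 1.0, 0, -4.0, 0]]}}

```text
clock: 14.12
tcp_pos: [0.5334, -0.1174, 0.2949]
tcp_rot: [3.13, 0.002, 1.39]
force: [-0.3, 0.6, 1.2]
width: 0.14
```

```bash
python3 - <<'E'
from h import *
s=status.observe();print(s['tcp_pos'],s['tcp_rot'],s['width'])
i=vision.read_camera('side');j=vision.read_camera('scene')
cv2.imwrite('pics/s7.png',np.hstack([cv2.resize(i[80:240,240:400],(400,400)),cv2.resize(j[200:360,150:310],(400,400))])[:,:,::-1])
cs=vision.calibration('scene');cd=vision.calibration('side')
a=models.spot_point('scene','paddle')[:1];b=models.spot_point('side','paddle')[:1];print(a,b)
if a and b: print(tri(cs,a[0]['uv'],cd,b[0]['uv']))
E
```

```text
[ 0.5334009  -0.11738742  0.29491378] [3.13041731e+00 2.34770868e-03 1.39016933e+00] 0.13980911383762343
[{'uv': [269.5, 231.2], 'score': 0.68}] []
```

View pics/s7.png

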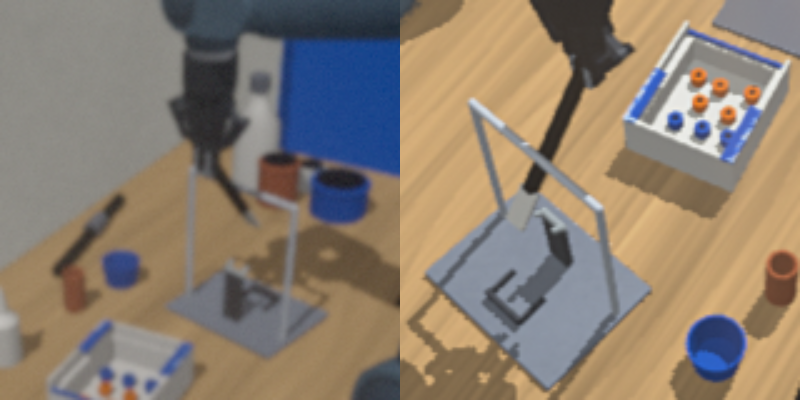

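```bash
python3 - <<'E'
from h import *
cs=vision.calibration('scene');cd=vision.calibration('side')
i=cv2.imread('pics/s7.png')
s=status.observe()['tcp_pos']
for u,v in(((198,291),(343,171)),((200,288),(342,169))):
    p,r=tri(cs,u,cd,v);e=np.array([.179,.984]);d=p[:2]-s[:2];print(p,r,'along',d@e,'lat',d@[.984,-.179],'dz',p[2]-s[2])
# model
for th in(.66,): print(proj(cs,[.5334-.179*.12,-.1174-.984*.12,.2949+.019-.157]),proj(cd,[.5334-.179*.12,-.1174-.984*.12,.2949+.019-.157]))
E
```

```text
[ 0.5072072  -0.24102319  0.15095706] 0.008080372199850777 along -0.1269654215115451 lat -7.418713354391883e-05 dz -0.1352075026112204
[ 0.5103524  -0.23534014  0.16151092] 0.008852052754198562 along -0.12081030918599138 lat 0.0020034240969738796 dz -0.12465364742572635
[197.34518316 288.82413017] [339.32868879 170.28485572]
```

Call:
{"api": "carry_out", "payload": {"increments": [[0, 1.4, 0, 0, 0], [0, 2.8, 0, 0, 0], [0, 4.2, 0, 0, 0], [0, 5.6, 0, 0, 0], [0, 6.4, 0, 0, 0]]}}

```text
clock: 14.73
tcp_pos: [0.5587, 0.0441, 0.2855]
tcp_rot: [-3.138, -0.001, 1.392]
force: [0.2, 0.5, -0.2]
width: 0.141
```

Call:
{"api": "carry_out", "payload": {"increments": [[0, 0, 0, 0, 7], [0, 0, 0, 0, 14], [0, 0, 0, 0, 21], [0, 0, 0, 0, 28], [0, 0, 0, 0, 35]]}}

```text
clock: 15.15
tcp_pos: [0.5586, 0.0413, 0.2853]
tcp_rot: [-3.138, 0.003, 0.773]
force: [-0.9, 0.1, 0.2]
width: 0.141
```

Call:
{"api": "carry_out", "payload": {"increments": [[0, 0, 0, 0, 7], [0, 0, 0, 0, 14], [0, 0, 0, 0, 21], [0, 0, 0, 0, 28], [0, 0, 0, 0, 35]]}}

```text
clock: 15.57
tcp_pos: [0.5586, 0.0411, 0.2854]
tcp_rot: [-3.14, 0.004, 0.162]
force: [-0.3, 0.3, -0.9]
width: 0.141
```

Call:
{"api": "carry_out", "payload": {"increments": [[0, 1.2, 0.35, 0, 2], [0, 2.5, 0.7, 0, 4.2], [0, 3.7, 1.1, 0, 4.2], [0, 4.9, 1.4, 0, 4.2], [0, 4.9, 1.4, 0, 4.2]]}}

```text
clock: 15.98
tcp_pos: [0.6886, 0.026, 0.2828]
tcp_rot: [-3.14, 0.005, 0.094]
force: [-0.2, 0.4, -1.7]
width: 0.143
```

```bash
python3 - <<'E'
from h import *
s=status.observe();print(s['tcp_pos'],s['tcp_rot'],s['width'])
cs=vision.calibration('scene');cd=vision.calibration('side')
i=vision.read_camera('side');j=vision.read_camera('scene')
cv2.imwrite('pics/s8.png',np.hstack([cv2.resize(i[150:270,220:340],(400,400)),cv2.resize(j[190:310,210:330],(400,400))])[:,:,::-1])
a=models.spot_point('scene','paddle')[:2];b=models.spot_point('side','paddle')[:2];print(a,b)
x=np.array([np.cos(s['tcp_rot'][2]),np.sin(s['tcp_rot'][2])])
p=np.r_[s['tcp_pos'][:2]-.125*x,s['tcp_pos'][2]-.134];print('pred',p,proj(cs,p),proj(cd,p))
B=np.array([.559,.069]);t=.096;X=np.array([np.cos(t),np.sin(t)]);Y=np.array([-X[1],X[0]])
print('box',(p[:2]-B)@X,(p[:2]-B)@Y)
E
```

```text
[0.68861321 0.02597356 0.28276713] [-3.14047989  0.00478655  0.09373456] 0.14335826321264566
[{'uv': [263.4, 233.0], 'score': 0.58}, {'uv': [278.0, 246.2], 'score': 0.28}] [{'uv': [292.0, 240.3], 'score': 0.55}, {'uv': [295.4, 199.0], 'score': 0.51}]
pred [0.56416194 0.01427389 0.14876713] [263.80779008 234.11929106] [294.23681406 197.36247785]
box -0.0001074663270072079 -0.054968912813527566
```

View pics/s8.png

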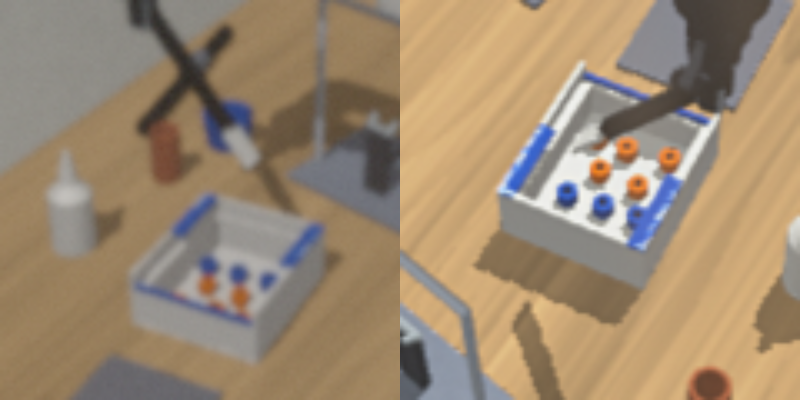

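Call:
{"api": "carry_out", "payload": {"increments": [[0, -0.1, 0.1, 0.5, 0], [0, -0.24, 0.12, 1.6, 0], [0, -0.24, 0.12, 3.0, 0], [0, -0.24, 0.12, 4.2, 0], [0, -0.24, 0.12, 4.7, 0]]}}

```text
clock: 16.6
tcp_pos: [0.6765, 0.0241, 0.1645]
tcp_rot: [-3.14, 0.008, 0.095]
force: [-1.3, -0.7, -2.1]
width: 0.146
```

Call:
{"api": "carry_out", "payload": {"increments": [[0, 0, 0, 0.1, 0], [0, 0, 0, 0.2, 0], [0, 0, 0, 0.3, 0], [0, 0, 0, 0.4, 0], [0, 0, 0, 0.4, 0]]}}

```text
clock: 17.02
tcp_pos: [0.6813, 0.0236, 0.1618]
tcp_rot: [3.141, -0.002, 0.095]
force: [-0.0, 0.1, -0.2]
width: 0.139
```

Call:
{"api": "carry_out", "payload": {"increments": [[0, 0, 0, 0.15, 0], [0, 0, 0, 0.3, 0], [0, 0, 0, 0.45, 0], [0, 0, 0, 0.58, 0], [0, 0, 0, 0.58, 0]]}}

```text
clock: 17.43
tcp_pos: [0.6799, 0.0238, 0.1445]
tcp_rot: [-3.141, 0.002, 0.095]
force: [-0.2, 0.0, -1.4]
width: 0.147
```

```bash
python3 - <<'E'
from h import *
s=status.observe();print(s['tcp_pos'],s['tcp_rot'],s['force'])
cs=vision.calibration('scene');cd=vision.calibration('side')
j=vision.read_camera('scene');i=vision.read_camera('side')
cv2.imwrite('pics/s9.png',np.hstack([cv2.resize(i[180:270,230:320],(400,400)),cv2.resize(j[190:310,210:330],(400,400))])[:,:,::-1])
a=models.spot_point('scene','paddle')[:2];b=models.spot_point('side','paddle')[:2];print(a,b)
x=np.array([np.cos(s['tcp_rot'][2]),np.sin(s['tcp_rot'][2])])
p=np.r_[s['tcp_pos'][:2]-.125*x,s['tcp_pos'][2]-.134];print('pred',p,proj(cs,p),proj(cd,p))
B=np.array([.559,.069]);t=.096;X=np.array([np.cos(t),np.sin(t)]);Y=np.array([-X[1],X[0]])
print('box',(p[:2]-B)@X,(p[:2]-B)@Y)
E
```

```text
[0.67985788 0.02375841 0.1445345 ] [-3.14117680e+00  1.88132772e-03  9.50785015e-02] [-0.17878348  0.04678232 -1.36233353]
[{'uv': [263.9, 257.6], 'score': 0.64}, {'uv': [270.7, 231.4], 'score': 0.61}] [{'uv': [298.1, 228.5], 'score': 0.65}]
pred [0.55542245 0.0118915  0.0105345 ] [262.36657996 259.15476924] [296.68702871 228.63366772]
box -0.009035076937382574 -0.056502632752971266
```

Call:
{"api": "carry_out", "payload": {"increments": [[0, 0.16, 0, 0, 0], [0, 0.18, -0.35, 0, 0], [0, 0.18, -0.7, 0, 0], [0, 0.18, -1.05, 0, 0], [0, 0.18, -1.4, 0, 0]]}}

```text
clock: 18.05
tcp_pos: [0.6815, 0.0603, 0.1458]
tcp_rot: [-3.141, 0.0, 0.096]
force: [1.1, 1.0, -0.6]
width: 0.139
```

Call:
{"api": "carry_out", "payload": {"increments": [[0, 0, -0.4, 0, 0], [0, 0, -0.8, 0, 0], [0, 0, -1.2, 0, 0], [0, 0, -1.6, 0, 0], [0, 0, -2.0, 0, 0]]}}

```text
clock: 18.47
tcp_pos: [0.6772, 0.1089, 0.1461]
tcp_rot: [3.138, -0.001, 0.097]
force: [2.5, -6.7, 1.5]
width: 0.147
```

```bash
cat > look.py <<'E'
from h import *
s=status.observe();print(s['tcp_pos'],s['tcp_rot'],s['force'],s['width'],s['clock'])
cs=vision.calibration('scene')
j=vision.read_camera('scene');import sys
cv2.imwrite(f'pics/{sys.argv[1]}.png',j[:,:,::-1])
a=models.spot_point('scene','paddle')[:2];print(a)
x=np.array([np.cos(s['tcp_rot'][2]),np.sin(s['tcp_rot'][2])])
p=np.r_[s['tcp_pos'][:2]-.125*x,s['tcp_pos'][2]-.134];print('pred',p,proj(cs,p))
B=np.array([.559,.069]);t=.096;X=np.array([np.cos(t),np.sin(t)]);Y=np.array([-X[1],X[0]])
print('box',(p[:2]-B)@X,(p[:2]-B)@Y)
for l in('blue0','orange0'):
    for d in models.spot_point('scene',l)[:6]:
        q=ray(cs,d['uv'],.006)[:2]-B; print(l,round(d['score'],2),np.round(d['uv']),(q@X).round(3),(q@Y).round(3))
E
python3 look.py s10
```

```text
[0.67721736 0.1089122  0.14614858] [ 3.13828507e+00 -1.11946008e-03  9.73299288e-02] [ 2.4963987  -6.65790148  1.52915366] 0.14660451456761428 18.4667
[{'uv': [275.3, 242.2], 'score': 0.61}, {'uv': [302.1, 200.7], 'score': 0.29}]
pred [0.55280896 0.09676516 0.01214858] [275.77896487 239.62876163]
box -0.003501168933194267 0.028230744498058527
blue0 0.56 [283. 255.] 0.041 -0.013
blue0 0.54 [278. 235.] -0.007 0.053
blue0 0.38 [260. 247.] -0.039 -0.018
orange0 0.59 [272. 239.] -0.02 0.03
orange0 0.58 [281. 233.] -0.003 0.065
orange0 0.53 [283. 256.] 0.042 -0.014
orange0 0.5 [279. 245.] 0.013 0.017
orange0 0.44 [267. 233.] -0.044 0.044
orange0 0.36 [288. 240.] 0.031 0.047
```

Call:
{"api": "carry_out", "payload": {"increments": [[0, -0.1, 0, 0, 0], [0, -0.2, 0, 0, 0], [0, -0.3, -0.05, 0, 0], [0, -0.35, -0.1, 0, 0], [0, -0.35, -0.15, 0, 0]]}}

```text
clock: 19.08
tcp_pos: [0.669, 0.109, 0.1468]
tcp_rot: [3.135, -0.003, 0.098]
force: [2.6, -7.7, 0.5]
width: 0.142
```

```bash
python3 look.py s11; python3 -c "
from h import *
a=cv2.imread('pics/s11.png')[200:290,220:330];cv2.imwrite('pics/s11c.png',cv2.resize(a,(733,600)))"
```

```text
[0.66902017 0.10900277 0.14682453] [ 3.13511639e+00 -2.73430820e-03  9.75106868e-02] [ 2.59373698 -7.66470894  0.54104165] 0.1423312792355051 19.0833
[{'uv': [271.8, 238.2], 'score': 0.61}]
pred [0.54461397 0.09683325 0.01282453] [273.64069269 238.42564971]
box -0.01165190532303527 0.029084027466418177
blue0 0.62 [281. 255.] 0.036 -0.015
blue0 0.51 [260. 248.] -0.036 -0.019
orange0 0.61 [291. 240.] 0.039 0.051
orange0 0.55 [269. 239.] -0.026 0.026
orange0 0.53 [280. 247.] 0.019 0.012
orange0 0.46 [279. 233.] -0.007 0.062
orange0 0.42 [271. 230.] -0.037 0.061
```

View pics/s11c.png

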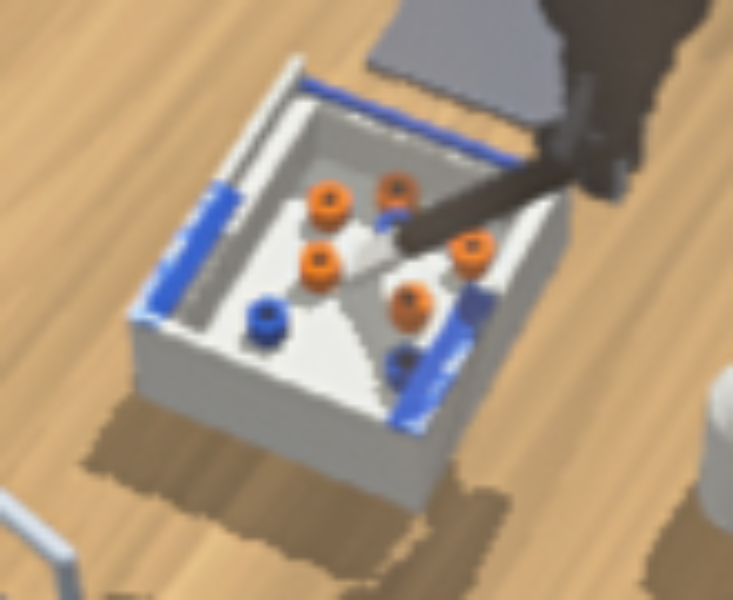

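Call:
{"api": "carry_out", "payload": {"increments": [[0, 0, 0.3, 0, 0], [0, 0, 0.5, 0, 0], [0, 0, 0.5, -0.5, 0], [0, 0, 0.5, -1.0, 0], [0, 0, 0.5, -1.2, 0]]}}

```text
clock: 19.7
tcp_pos: [0.6701, 0.0998, 0.179]
tcp_rot: [-3.141, -0.004, 0.095]
force: [-0.3, -0.0, 0.6]
width: 0.14
```

```bash
python3 look.py s12; python3 - <<'E'
from h import *
cs=vision.calibration('scene');cd=vision.calibration('side')
B=np.array([.559,.069]);t=.096;X=np.array([np.cos(t),np.sin(t)]);Y=np.array([-X[1],X[0]])
for n,u in(('O',(330,200)),('O',(398,190)),('O',(320,260)),('O',(410,300)),('O',(474,240)),('B',(267,308)),('B',(405,358)),('B',(395,213))):
    q=ray(cs,(220+u[0]/6.664,200+u[1]/6.667),.022)[:2]-B;print(n,(q@X).round(3),(q@Y).round(3))
vision.read_camera('side')
b=models.spot_point('side','paddle')[:2];a=models.spot_point('scene','paddle')[:1]
print(b); print(tri(cs,a[0]['uv'],cd,b[0]['uv']))
E
```

```text
[0.67012421 0.0998082  0.17901282] [-3.1408769  -0.003721    0.09481161] [-0.3083264  -0.00272547  0.55646513] 0.13995573067421013 19.7
[{'uv': [270.8, 234.7], 'score': 0.53}]
pred [0.54568562 0.08797449 0.04501282] [272.31585187 234.66799843]
box -0.011434318200493869 0.020163345340605363
blue0 0.54 [278. 232.] -0.013 0.061
blue0 0.48 [258. 246.] -0.046 -0.016
blue0 0.47 [307. 188.] -0.006 0.28
blue0 0.43 [278. 256.] 0.031 -0.022
orange0 0.6 [308. 184.] -0.009 0.299
orange0 0.51 [268. 239.] -0.031 0.024
orange0 0.45 [269. 232.] -0.039 0.052
orange0 0.42 [281. 249.] 0.024 0.007
orange0 0.36 [288. 238.] 0.027 0.057
O -0.036 0.048
O -0.008 0.068
O -0.024 0.013
O 0.025 0.011
O 0.038 0.056
B -0.034 -0.023
B 0.038 -0.02
B -0.004 0.054
[{'uv': [290.5, 234.6], 'score': 0.7}]
(array([0.53734263, 0.08735094, 0.03946492]), np.float64(0.002466801357287816))
```

Call:
{"api": "carry_out", "payload": {"increments": [[0, 0.13, 0.4, 0, 0], [0, 0.26, 0.8, 0, 0], [0, 0.26, 0.8, 0.5, 0], [0, 0.26, 0.8, 1.0, 0], [0, 0.26, 0.8, 1.36, 0]]}}

```text
clock: 20.47
tcp_pos: [0.6772, 0.0796, 0.1398]
tcp_rot: [-3.141, 0.001, 0.094]
force: [7.1, 1.3, 14.4]
width: 0.146
```

Call:
{"api": "carry_out", "payload": {"increments": [[0, 0, 0, 0, 0], [0, 0, -0.35, 0, 0], [0, 0, -0.65, 0, 0], [0, 0.35, -0.7, 0, 0], [0, 0.68, -0.72, 0, 0]]}}

```text
clock: 20.88
tcp_pos: [0.6919, 0.1012, 0.1412]
tcp_rot: [-3.141, 0.002, 0.096]
force: [-2.0, 0.5, 1.9]
width: 0.142
```

Call:
{"api": "carry_out", "payload": {"increments": [[0, 0, -0.25, 0, 0], [0, 0, -0.5, 0, 0], [0, 0, -0.75, 0, 0], [0, 0, -0.95, 0, 0], [0, 0, -0.95, 0, 0]]}}

```text
clock: 21.3
tcp_pos: [0.6901, 0.1245, 0.142]
tcp_rot: [-3.141, -0.001, 0.096]
force: [0.0, -1.4, 3.1]
width: 0.141
```

```bash
python3 look.py s13
```

```text
[0.69014803 0.12446685 0.14204251] [-3.14122901e+00 -5.14617949e-04  9.63245810e-02] [ 2.67393740e-03 -1.37326079e+00  3.13505394e+00] 0.14124464501021755 21.3
[{'uv': [281.0, 238.7], 'score': 0.64}]
pred [0.56572749 0.11244489 0.00804251] [281.69077805 238.6600287 ]
box 0.010860815207004883 0.042599999488634625
blue0 0.45 [276. 238.] -0.007 0.037
blue0 0.37 [257. 247.] -0.048 -0.019
blue0 0.37 [279. 255.] 0.03 -0.015
orange0 0.58 [280. 247.] 0.02 0.012
orange0 0.51 [270. 231.] -0.038 0.055
orange0 0.51 [277. 231.] -0.017 0.067
orange0 0.46 [290. 240.] 0.036 0.052
orange0 0.46 [207. 290.] -0.111 -0.224
orange0 0.37 [267. 237.] -0.036 0.029
```

Call:
{"api": "carry_out", "payload": {"increments": [[0, 0, 0.4, -0.06, 0], [0, 0, 0.75, -0.06, 0], [0, 0, 1.0, -0.06, 0], [0, -0.35, 1.05, -0.06, 0], [0, -0.66, 1.1, -0.06, 0]]}}

```text
clock: 21.92
tcp_pos: [0.6769, 0.0927, 0.1434]
tcp_rot: [3.141, -0.001, 0.094]
force: [0.5, -0.4, 2.0]
width: 0.142
```

Call:
{"api": "carry_out", "payload": {"increments": [[0, 0, 0.5, 0, 0], [0, 0, 1.0, 0, 0], [0, 0, 1.5, 0, 0], [0, 0, 2.0, 0, 0], [0, 0, 2.5, 0, 0]]}}

```text
clock: 22.33
tcp_pos: [0.6827, 0.0302, 0.1431]
tcp_rot: [3.142, 0.0, 0.094]
force: [-0.9, 1.0, 0.3]
width: 0.138
```

```bash
python3 look.py s14
```

```text
[0.68265871 0.03016209 0.14314914] [3.14158267e+00 1.85208120e-04 9.44130866e-02] [-0.86149782  1.03171687  0.29855252] 0.13820115132840918 22.3333
[{'uv': [207.3, 293.1], 'score': 0.69}, {'uv': [266.8, 257.6], 'score': 0.45}]
pred [0.55821542 0.01837798 0.00914914] [264.23165385 258.29701686]
box -0.0056332245046319855 -0.0503137260768051
blue0 0.58 [258. 248.] -0.041 -0.022
blue0 0.57 [277. 235.] -0.01 0.049
orange0 0.58 [278. 231.] -0.014 0.065
orange0 0.55 [288. 238.] 0.028 0.057
orange0 0.5 [265. 240.] -0.036 0.014
orange0 0.44 [269. 232.] -0.039 0.05
```

Call:
{"api": "carry_out", "payload": {"increments": [[0, 0, -0.5, 0, 0], [0, 0, -1.0, 0, 0], [0, 0, -1.6, 0, 0], [0, 0, -2.15, 0, 0], [0, 0, -2.65, 0, 0]]}}

```text
clock: 22.95
tcp_pos: [0.6757, 0.1006, 0.1433]
tcp_rot: [-3.141, 0.0, 0.097]
force: [-0.2, -0.6, -0.2]
width: 0.143
```

Call:
{"api": "carry_out", "payload": {"increments": [[0, 0.35, 0, 0, 0], [0, 0.66, 0, 0, 0], [0, 0.66, -0.35, 0, 0], [0, 0.66, -0.7, 0, 0], [0, 0.66, -1.0, 0, 0]]}}

```text
clock: 23.37
tcp_pos: [0.69, 0.1254, 0.1432]
tcp_rot: [-3.142, 0.0, 0.095]
force: [-0.3, -0.6, 0.0]
width: 0.146
```

```bash
python3 look.py s15
```

```text
[0.69002187 0.12542266 0.14323935] [-3.14150676e+00  2.11412419e-04  9.53088715e-02] [-0.30759317 -0.58512628  0.01918276] 0.14557388925667333 23.3667
[{'uv': [203.7, 258.9], 'score': 0.69}, {'uv': [281.9, 238.3], 'score': 0.62}]
pred [0.56558918 0.11352708 0.00923935] [281.82589024 238.19697485]
box 0.010826877438886806 0.04369046697928201
blue0 0.5 [281. 258.] 0.039 -0.024
blue0 0.43 [261. 247.] -0.036 -0.013
blue0 0.38 [277. 234.] -0.01 0.054
orange0 0.53 [289. 237.] 0.031 0.06
orange0 0.46 [269. 233.] -0.037 0.045
orange0 0.39 [277. 229.] -0.021 0.073
orange0 0.38 [266. 237.] -0.039 0.029
orange0 0.38 [282. 247.] 0.027 0.015
orange0 0.32 [304. 316.] 0.188 -0.178
```

Call:
{"api": "carry_out", "payload": {"increments": [[0, 0, 0, -1, 0], [0, 0, 0, -2.2, 0], [0, 0, 0, -3.5, 0], [0, 0, 0, -4.8, 0], [0, 0, 0, -5.7, 0]]}}

```text
clock: 23.98
tcp_pos: [0.6909, 0.1239, 0.2895]
tcp_rot: [3.141, -0.004, 0.094]
force: [0.3, 0.2, -0.3]
width: 0.142
```

Call:
{"api": "carry_out", "payload": {"increments": [[0, -1.0, 0, 0, -7], [0, -2, 0, 0, -14], [0, -3, 0, 0, -21], [0, -4, 0, 0, -28], [0, -5, 0, 0, -35]]}}

```text
clock: 24.4
tcp_pos: [0.5643, 0.112, 0.2854]
tcp_rot: [-3.141, 0.0, 0.711]
force: [-0.5, -0.4, 0.2]
width: 0.141
```

Call:
{"api": "carry_out", "payload": {"increments": [[0, 0, 0, 0, -7], [0, 0, 0, 0, -14], [0, 0, 0, 0, -21], [0, 0, 0, 0, -28], [0, 0, 0, 0, -35]]}}

```text
clock: 24.82
tcp_pos: [0.5655, 0.1121, 0.2856]
tcp_rot: [-3.141, -0.0, 1.322]
force: [0.8, 0.3, -1.2]
width: 0.141
```

Call:
{"api": "carry_out", "payload": {"increments": [[0, 0, 0, 0, -4.2], [0, 0, 0, 0, -4.2], [0, 0, 0, 0, -4.2]]}}

```text
clock: 25.07
tcp_pos: [0.5656, 0.1122, 0.2856]
tcp_rot: [-3.141, -0.0, 1.388]
force: [-0.4, -0.1, -1.0]
width: 0.142
```

```bash
cat > tip.py <<'E'
from h import *
s=status.observe();print(s['tcp_pos'],s['tcp_rot'],s['width'],s['clock'])
cs=vision.calibration('scene');cd=vision.calibration('side')
j=vision.read_camera('scene');i=vision.read_camera('side');cv2.imwrite('pics/tj.png',j[:,:,::-1]);cv2.imwrite('pics/ti.png',i[:,:,::-1])
a=models.spot_point('scene','paddle')[:3];b=models.spot_point('side','paddle')[:3]
y=s['tcp_rot'][2];x=np.array([np.cos(y),np.sin(y)]);f=np.array([x[1],-x[0]])
p=np.r_[s['tcp_pos'][:2]-.125*x,s['tcp_pos'][2]-.134];print('pred',p,proj(cs,p),proj(cd,p),'\n',[(q['uv'],round(q['score'],2)) for q in a],[(q['uv'],round(q['score'],2)) for q in b])
for u in a:
  for v in b:
    q,r=tri(cs,u['uv'],cd,v['uv'])
    if r<.01: d=q-s['tcp_pos'];print(q.round(4),r.round(4),'along',d[:2]@x,'lat',d[:2]@f,'dz',d[2])
m=np.array([.5025,-.275]);e=np.array([.179,.984]);g=np.array([.984,-.179])
print('tcp in rest: along',(s['tcp_pos'][:2]-m)@e,'lat',(s['tcp_pos'][:2]-m)@g)
E
python3 tip.py
```

```text
[0.56561722 0.1122127  0.28563832] [-3.14132894e+00 -7.14859480e-05  1.38757358e+00] 0.14219187167254588 25.0667
pred [ 0.5428423  -0.010695    0.15163832] [253.01758822 236.42553231] [302.96735776 195.18452677] 
 [([253.8, 234.6], 0.83), ([267.4, 239.6], 0.42), ([292.6, 244.2], 0.33)] [([304.8, 196.5], 0.61), ([275.0, 220.1], 0.54), ([344.9, 203.5], 0.37)]
[ 0.537  -0.0055  0.1505] 0.0043 along -0.12098393098870606 lat -0.006655854004431093 dz -0.1351243249718977
[0.6197 0.0737 0.0638] 0.0079 along -0.028026640987774312 lat 0.060178131037265964 dz -0.22180261177865446
tcp in rest: along 0.3923152797552745 lat -0.007203733182318561
```

Call:
{"api": "carry_out", "payload": {"increments": [[0, -1.5, 0.29, 0, -0.2], [0, -3, 0.29, 0, -0.2], [0, -4.4, 0.29, 0, -0.2], [0, -5.4, 0.29, 0, -0.2], [0, -5.8, 0.29, 0, -0.2]]}}

```text
clock: 25.68
tcp_pos: [0.5464, -0.0343, 0.2859]
tcp_rot: [3.141, 0.001, 1.39]
force: [0.5, -0.5, -0.4]
width: 0.142
```

Call:
{"api": "carry_out", "payload": {"increments": [[0, -0.8, 0, 0, 0], [0, -1.7, 0, 0, 0], [0, -2.6, 0, 0, 0], [0, -3.3, 0, 0, 0], [0, -3.3, 0, 0, 0]]}}

```text
clock: 26.1
tcp_pos: [0.5321, -0.1147, 0.2859]
tcp_rot: [3.141, 0.001, 1.39]
force: [1.0, 0.2, -1.0]
width: 0.14
```

```bash
python3 tip.py
```

```text
[ 0.53212728 -0.11468925  0.285857  ] [3.14145921e+00 6.33023738e-04 1.39038670e+00] 0.1399486676384628 26.1
pred [ 0.50969821 -0.23766053  0.151857  ] [196.44010789 289.99709207] [340.0097761  171.32698942] 
 [([198.3, 290.3], 0.87)] [([341.5, 172.4], 0.7)]
[ 0.5078 -0.2362  0.1473] 0.0051 along -0.12395195350420096 lat -0.0021493560855633713 dz -0.1385247861740038
tcp in rest: along 0.16304906429902452 lat 0.00045761556093005927
```

Call:
{"api": "carry_out", "payload": {"increments": [[0, 0, 0, 1.0, 0], [0, -0.2, 0, 2.3, 0], [0, -0.6, 0, 3.2, 0], [0, -1.07, 0, 3.88, 0], [0, -1.07, 0, 3.88, 0]]}}

```text
clock: 26.72
tcp_pos: [0.5253, -0.1379, 0.1844]
tcp_rot: [-3.134, -0.002, 1.394]
force: [-1.0, 0.9, -0.3]
width: 0.142
```

Call:
{"api": "carry_out", "payload": {"increments": [[0, 0.15, 0, 0.12, 0], [0, 0.3, 0, 0.24, 0], [0, 0.45, 0, 0.36, 0], [0, 0.57, 0, 0.47, 0], [0, 0.57, 0, 0.47, 0]]}}

```text
clock: 27.13
tcp_pos: [0.5309, -0.1245, 0.178]
tcp_rot: [3.14, 0.002, 1.395]
force: [0.1, -0.9, 2.4]
width: 0.14
```

```bash
python3 tip.py
```

```text
[ 0.53086215 -0.12454728  0.1779854 ] [3.13968559e+00 1.60898285e-03 1.39538636e+00] 0.14031944414391437 27.1333
pred [ 0.50904817 -0.24762916  0.0439854 ] [199.19592101 311.42276816] [339.62983907 193.4475545 ] 
 [([199.6, 311.4], 0.68), ([220.0, 259.1], 0.26)] [([340.0, 192.5], 0.58)]
[ 0.51   -0.2488  0.0474] 0.0016 along -0.12603550861078747 lat 0.0011087048179542229 dz -0.1306281292333649
tcp in rest: along 0.15312230583568998 lat 0.0009773190809468928
```

Call:
{"api": "carry_out", "payload": {"increments": [[0, -0.25, 0, 0.28, 0], [0, -0.5, 0, 0.57, 0], [0, -0.72, 0, 0.83, 0], [0, -0.9, 0, 1.05, 0], [0, -0.9, 0, 1.05, 0]]}}

```text
clock: 27.75
tcp_pos: [0.525, -0.1481, 0.1488]
tcp_rot: [-3.139, -0.0, 1.392]
force: [-0.1, -2.0, 0.4]
width: 0.14
```

Call:
{"api": "carry_out", "payload": {"increments": [[0, -0.05, 0, 0.08, 0], [0, -0.1, 0, 0.16, 0], [0, -0.15, 0, 0.24, 0], [0, -0.15, 0, 0.24, 0]]}}

```text
clock: 28.08
tcp_pos: [0.5259, -0.1511, 0.1454]
tcp_rot: [3.14, 0.0, 1.394]
force: [0.1, -1.6, 2.7]
width: 0.144
```

```bash
python3 tip.py; python3 -c "
from h import *
print(status.observe()['force'])"
```

```text
[ 0.52594601 -0.15114314  0.14538075] [3.14046621e+00 3.56958147e-04 1.39356937e+00] 0.1438030098263593 28.0833
pred [ 0.50390842 -0.27418519  0.01138075] [193.62428899 323.05972563] [343.13136864 197.51901259] 
 [([191.3, 325.0], 0.69), ([279.4, 255.6], 0.66)] [([277.9, 237.9], 0.7), ([343.2, 195.8], 0.59), ([291.3, 240.3], 0.49)]
[ 0.5056 -0.2826  0.0152] 0.0022 along -0.13300557769316007 lat 0.003126699718538962 dz -0.13013483879071763
[ 0.5934  0.0684 -0.012 ] 0.0083 along 0.22801807297418492 lat 0.027703820548751514 dz -0.1573561756241591
tcp in rest: along 0.12607198590597865 lat 0.0009004917022429493
[-0.17035707 -1.26722123  2.53733432]
```

Call:
{"api": "carry_out", "payload": {"increments": [[30, 0, 0, 0, 0], [45, 0, 0, 0, 0], [50, 0, 0, 0, 0], [50, 0, 0, 0, 0], [50, 0, 0, 0, 0]]}}

```text
clock: 28.7
tcp_pos: [0.5253, -0.1506, 0.1445]
tcp_rot: [-3.141, -0.0, 1.394]
force: [0.0, 0.4, 0.0]
width: 0.586
```

Call:
{"api": "carry_out", "payload": {"increments": [[50, 0.2, 0, -0.5, 0], [50, 0.3, 0, -1.5, 0], [50, 0.4, 0, -3.0, 0], [50, 0.5, 0, -4.5, 0], [50, 0.5, 0, -6.0, 0]]}}

```text
clock: 29.12
tcp_pos: [0.5275, -0.1376, 0.2973]
tcp_rot: [3.141, -0.0, 1.394]
force: [0.3, -0.2, -0.8]
width: 0.585
```

Call:
{"api": "carry_out", "payload": {"increments": [[50, 0.5, 0, -1, 0], [50, 1.5, 0, -2, 0], [50, 2.2, 0, -2, 0], [50, 2.2, 0, -2, 0]]}}

```text
clock: 29.45
tcp_pos: [0.5384, -0.0819, 0.3485]
tcp_rot: [3.136, -0.0, 1.397]
force: [0.4, 0.3, -0.6]
width: 0.584
```

```bash
python3 - <<'E'
from h import *
s=status.observe();print(s['tcp_pos'],s['clock'],s['force'])
cs=vision.calibration('scene');cd=vision.calibration('side');cw=vision.calibration('wrist')
B=np.array([.559,.069]);t=.096;X=np.array([np.cos(t),np.sin(t)]);Y=np.array([-X[1],X[0]])
i=vision.read_camera('wrist');cv2.imwrite('pics/wf.png',i[:,:,::-1])
m=np.array([.5025,-.275]);e=np.array([.179,.984]);g=np.array([.984,-.179])
for l,z in(('rest_fork',.105),('paddle_grip',.152),('paddle',.01),('rest',0)):
    print(l,[(np.round(d['uv']),round(d['score'],2),np.round([(ray(cw,d['uv'],z)[:2]-m)@-e,(ray(cw,d['uv'],z)[:2]-m)@g],3)) for d in models.spot_point('wrist',l)[:1]])
for l in('blue0','orange0'):
    for d in models.spot_point('wrist',l)[:6]:
        q=ray(cw,d['uv'],.006)[:2]-B; print(l,round(d['score'],2),np.round(d['uv']),(q@X).round(3),(q@Y).round(3))
vision.read_camera('side');vision.read_camera('scene')
for l in('paddle_grip','paddle','lid','glue','tube','tub'):
    a=models.spot_point('scene',l)[:3];b=models.spot_point('side',l)[:3]
    print(l,[np.round(d['uv']).tolist() for d in a],[np.round(d['uv']).tolist() for d in b])
for l in('blue0','orange0'):
    for d in models.spot_point('scene',l)[:6]:
        q=ray(cs,d['uv'],.006)[:2]-B; print(l,round(d['score'],2),np.round(d['uv']),(q@X).round(3),(q@Y).round(3))
E
```

```text
[ 0.53840085 -0.08192774  0.34848281] 29.45 [ 0.40793934  0.26545608 -0.63703806]
rest_fork [(array([272., 280.]), 0.65, array([-0.056, -0.001]))]
paddle_grip [(array([274., 258.]), 0.71, array([-0.109,  0.001]))]
paddle [(array([274., 281.]), 0.67, array([-0.003,  0.003]))]
rest [(array([272., 278.]), 0.72, array([-0.003, -0.001]))]
blue0 0.78 [250.  84.] -0.036 -0.027
blue0 0.68 [301.  68.] 0.039 -0.025
blue0 0.62 [255.  27.] -0.008 0.042
orange0 0.77 [244.  55.] -0.033 0.012
orange0 0.7 [296.  43.] 0.041 0.008
orange0 0.68 [288.   8.] 0.042 0.052
orange0 0.61 [233.  31.] -0.038 0.045
paddle_grip [[205.0, 261.0], [217.0, 273.0]] [[328.0, 176.0]]
paddle [[191.0, 322.0], [299.0, 202.0]] [[344.0, 199.0], [291.0, 237.0]]
lid [[300.0, 200.0], [312.0, 135.0], [251.0, 167.0]] [[223.0, 359.0], [255.0, 275.0], [308.0, 317.0]]
glue [[330.0, 270.0]] [[346.0, 200.0]]
tube [[303.0, 317.0]] [[270.0, 202.0]]
tub [[273.0, 342.0], [302.0, 317.0]] [[302.0, 236.0], [289.0, 193.0]]
blue0 0.38 [278. 255.] 0.027 -0.019
blue0 0.38 [200. 259.] -0.188 -0.137
blue0 0.37 [277. 235.] -0.01 0.049
orange0 0.62 [290. 239.] 0.033 0.055
orange0 0.53 [268. 237.] -0.034 0.032
orange0 0.45 [270. 230.] -0.039 0.06
orange0 0.43 [277. 231.] -0.018 0.066
orange0 0.39 [279. 248.] 0.018 0.007
```

```bash
python3 -c "
from cell import bot
print(bot.hand_in())"
```

```text
the job is handed in; nothing more can be done
None
```

I handed the job in at about 30 s of the 64 s allowed; the hand-in gives no verdict, so the result below rests on my own last checks.

**Lid:** I lifted it over the lip, slid it out and laid it flat on the bench to the left of the box. A later picture showed it lying flat.

**Stirring:** I took the paddle with the gripper vertical behind the rail, because the moves cannot tilt the tool. I then swept the blade along the box floor from right to left.
- The first sweep jammed two beads against the left wall, at about 8 N. The blade may have stopped short of the left-half limit there.
- I repeated the entry into the left half, with the blade reaching about 43 mm left of centre. Then I went back to 50 mm right of centre and swept again to 44 mm left.
- Once I pressed the blade on the box floor at about 14 N. The paddle did not slip noticeably in the grip.

**Last checks:**
- **Beads:** two blue ones are in the right half (y about -27 and -25 mm) and one is in the left (about +42 mm). All five orange beads were found in the box by the scene camera; the wrist camera saw only four, with the fifth probably out of its view.
- **Paddle:** it is back in its rest, with the grip point at rest x -109 mm (home is -110 mm) and the blade end within about 3 mm of home.
- **Bottle, tube and tub:** the scene camera found all three within about 5 pixels of where they were at the start. The side camera's first hits for the bottle and the tub were clearly other things and did not confirm this.
- **Robot:** clear of everything.

The scene camera's bead positions ran about 5 mm further left than the wrist camera's; I trusted the wrist camera. The final checks were numbers only, as all 12 pictures had been viewed by then.

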